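Pack a sample stand level with two spacer discs

TASK

The middle of the sample stand has to be packed up level with the tops of its two steel posts. Pick the two of the three aluminium spacer discs whose heights together make the posts' height and stack them flat, one on the other in either order, centred on the round mark between the posts; leave the third disc where it lies.

Things in the scene. Friction and masses are not known exactly. Their poses are not given: they have to be found in the camera images.
- stand_mark (a point): centre of the round mark (a 48 mm circle) on the flat top face of the sample stand, where the stack belongs; 8 mm above the bench. The stand is a fixed grey plate 90 mm (its x) by 240 mm (its y) by 8 mm with two bare steel posts, 22 mm in diameter, standing at y = -100 and +100 mm from the mark; the post tops are 48 mm above the plate's top face. Axes: x across the plate, y along the line of the posts, z up. The stand's yaw varies
- spacer14: loose plain aluminium spacer disc, diameter 44 mm, height 14 mm (the lowest of the three), with a small dark centre dot, lying flat on the bench; origin at the centre of its underside, z axis up along the disc's axis
- spacer22: loose plain aluminium spacer disc, diameter 44 mm, height 22 mm (the middle one of the three), with a small dark centre dot, lying flat on the bench; origin at the centre of its underside, z axis up along the disc's axis
- spacer34: loose plain aluminium spacer disc, diameter 44 mm, height 34 mm (the tallest of the three), with a small dark centre dot, lying flat on the bench; origin at the centre of its underside, z axis up along the disc's axis
Not all that is in view belongs to the job. What is shaped like the spacer14 but blue, brown or purple is not meant.

How it is judged (in metres and radians):
At the end, for the whole second after the job is handed in: The 14 mm and 34 mm spacers are stacked in either order on the stand, each centred within 16 mm of the mark, flat within 10 degrees, their top level with the posts within 4 mm, and at rest; the 22 mm spacer is within 30 mm of where it started (horizontal distance between each of spacer14, spacer34 and stand_mark below 0.016 m and angle between each of spacer14, spacer34's own z axis and vertical below 0.17 rad and linear speed of each of spacer14, spacer34 below 0.02 m/s and ((z of spacer14 in the frame of stand_mark between -0.004 and 0.004 m and z of spacer34 in the frame of stand_mark between 0.01 and 0.018 m) or (z of spacer34 in the frame of stand_mark between -0.004 and 0.004 m and z of spacer14 in the frame of stand_mark between 0.03 and 0.038 m)) and distance of spacer22 from where it was at the start of the episode below 0.03 m); the robot touches nothing.
It also fails if it takes over 59 s, if anything falls off the work surface, if the arm or the gripper's body presses on something with over 40 N, if the wrist force passes 120 N, or if a joint passes its speed limit or range.

ROBOT

A 7-joint arm with a two-finger parallel gripper is mounted at the origin on the work surface. World frame = base frame: x ahead of the robot, y to its left, z up, the work surface at z = 0. Lengths are in m, angles in degrees, forces in N, time in s.
With the tool pointing down it reaches from about 0.425 to 0.875 m from the base axis. Payload 8.4 kg.
Tool frame: the origin (TCP) lies on the mounting face of the last link; the fingertips stand 182 mm ahead of it and the grasp point (between the pads) lies 164 mm ahead of it (ctrl.grip_depth is the distance from the TCP to the grasp point, in m); z points along the fingers, y is the line along which they close (so a half turn about z gives the same grasp; the last joint's range is limited). The gripper opens to 87 mm and grips with 3 to 60 N. Pads are 19 mm wide; open, the fingers measure 117 mm over their backs; the gripper's body (75 mm by 190 mm) begins 51 mm behind the grasp point.
Start: joints at [-80.34, 19.091, 2.286, 83.961, -0.768, 76.965, -3.352], TCP at [0.172, 0.627, 0.405] pointing down, gripper open.
Joint ranges: [-147.57, 147.57], [-21.85, 119.76], [-74.77, 79.35], [14.55, 137.4], [-85.83, 265.84], [4.83, 119.75], [-152.11, 152.11]. Speed limits (degrees/s): [127.2, 127.2, 159.86, 159.86, 180, 180, 180].

INTERFACE

Orientations are given as [roll, pitch, yaw] about the fixed x, y, z axes, in that order (R = Rz(yaw) Ry(pitch) Rx(roll)).
In Python, from plant import ctrl gives the robot as it stands. The module is installed in compiled form; this text tells all that it offers.
- The arm moves only by the tool jog_arm, never from a script. Its arguments are lists of equal length, an entry for each row: "delta_pos": the shift along the tool's x, y, z in cm, a list of three; "yaw": the turn about the tool's z in degrees. A call has 1 to 8 rows; each row shifts and turns the commanded pose from where the row before left it, along the tool's axes as they then stand; what a row does not reach is not made up. A row lasts 1/10 s, in which the tool goes at most 50 mm and 8.59 degrees, less where a joint would pass 70% of its speed; a pose out of reach is approached as far as the arm can. A call is refused whole if a number of a shift passes 5 or a number of a turn 8.59, either way. A call with a gripper value outside its range is refused whole. "grip" is the opening, from 0 (shut) to 1 (fully open), set as the call begins (left out, the last holds). The fingers move at their own pace and stop on an object; "newtons" is the grip in N (left out, the last holds). Time passes only in rows, so rows that do not move let the fingers close. It gives the time, the measured TCP pose, the force, the opening and the grip force at its end, in the units of the state.
- ctrl.get_obs(): the state, without advancing time (a new reading comes with each control period).
- ctrl.read_camera(name): name is "scene" or "top" or "wrist"; returns (picture, depth): 400x640x3 uint8, red, green, blue; 400x640 float32, m along the optical axis (not along the pixel's ray), 0 where there is no reading.
- ctrl.camera_model(name): a dict with "fx", "fy", "cx", "cy" (pixels), "R" (3x3) and "t" (3): a world point X has camera coordinates R X + t. Camera axes: x right, y down, z forward; pixel columns grow to the right and rows downward; lengths in m; the calibration is good to about 2 mm. The wrist camera is an equidistant fisheye: a pixel r from the principal point sees the ray r / f radians off the axis. A picture is of the moment at which its call begins: read the wrist's pose just before it. camera_model takes no time and is no camera call; for the wrist camera it gives the pose at the moment of the call.
- ctrl.close_job(): hands the job in; it is judged then, once.
The state is a dict: "clock": time; "joints": joint angles; "joint_vel": joint speeds; "effort": joint torques, N m; "tcp_pos": TCP position; "tcp_rot": TCP orientation; "ft_force": force on the tool from outside, world axes, zero at the start; "ft_torque": the same for the moment, N m; "gripper_width": finger opening in m; "gripper_force": force on a finger pad.
Only numpy, scipy, OpenCV 4.12 (cv2) and the standard library are available. Lean on these libraries where they do the work, as an engineer would, in place of code of your own. Each camera call takes 0.05 s, during which the arm holds its last target. There are 200 camera calls.

## Working session

There is one attempt and no reset: what is moved stays moved. The work goes in short steps, Python scripts to look and compute and a tool call to move; the robot and the scene stay as the last step left them, time stands still between calls to the robot, and variables do not carry over. Pictures are saved under pics/ and viewed, at most 10 in all, crops included, and the job is handed in when it is done.

Besides the shell and the picture viewer there is one more tool, called after "Call:" as name([rows], argument=value, ...), one row to a line, values as JSON. jog_arm: Moves the arm, as the interface text tells. Its arguments: {"type":"object","properties":{"delta_pos":{"type":"array"},"yaw":{"type":"array"},"grip":{"type":"number"},"newtons":{"type":"number"}},"required":["delta_pos","yaw"]}

```bash
mkdir -p pics
cat > h.py <<'E'
import numpy as np, cv2
from plant import ctrl
def shot(n,f):
    m=ctrl.camera_model(n); p,d=ctrl.read_camera(n)
    cv2.imwrite(f'pics/{f}.png',p[:,:,::-1]); np.savez(f'{f}.npz',p=p,d=d,**{k:np.array(m[k]) for k in m}); return p,d,m
def ray(m,u,v,fish=False):
    x=np.array([(u-m['cx'])/m['fx'],(v-m['cy'])/m['fy']])
    if fish:
        r=np.hypot(*x); c=np.array([*(x*np.sinc(r/np.pi)),np.cos(r)])
    else: c=np.array([*x,1.])
    R=np.array(m['R']);return -R.T@np.array(m['t']), R.T@c
def onz(m,u,v,z,fish=False):
    o,d=ray(m,u,v,fish); return o+d*(z-o[2])/d[2]
def dep(m,u,v,d): o,r=ray(m,u,v); return o+r*d
E
python3 - <<'E'
from h import *
for n in ('top','scene'):
    p,d,m=shot(n,n+'0'); print(n,m['fx'],np.round(-np.array(m['R']).T@m['t'],3))
print(ctrl.get_obs()['tcp_pos'],ctrl.get_obs()['tcp_rot'],ctrl.get_obs()['clock'])
E
```

```text
top 404.25915951872065 [0.461 0.081 0.813]
scene 398.26057718683916 [0.886 0.459 0.571]
[0.17196529 0.62668167 0.40394574] [-1.79916480e+02  6.02422866e-03  1.64654808e+02] 0.1
```

View pics/top0.png

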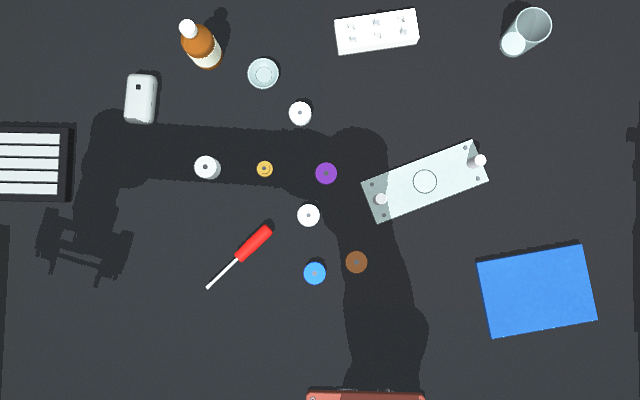

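View pics/scene0.png

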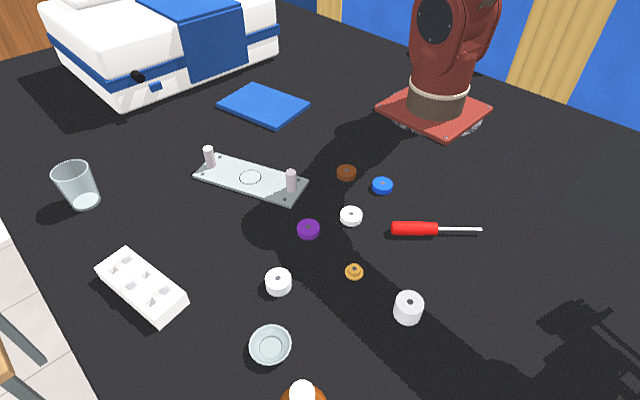

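The top view shows three aluminium discs at about (207,167), (300,113) and (308,215). The mark is at (425,181), with posts at (381,198) and (480,160). The lookalikes are purple (326,173), brown (356,262) and blue (314,273), plus a small brass part (264,169) and a glass dish (263,73). The scene view shows the same discs at (408,307), which looks tall, (278,281), middle, and (351,215), low. Next I measure heights from the two views.

```bash
cat > m.py <<'E'
from h import *
def load(f): 
    z=np.load(f+'.npz'); return z['p'],z['d'],{k:z[k] for k in('fx','fy','cx','cy','R','t')}
def dot(p,u,v,w=7):
    g=p[v-w:v+w+1,u-w:u+w+1].astype(float).sum(2); k=np.clip(np.percentile(g,60)-60-g,0,None)
    y,x=np.mgrid[v-w:v+w+1,u-w:u+w+1]; return (k*x).sum()/k.sum(),(k*y).sum()/k.sum()
def tri(m1,a,m2,b):
    o1,d1=ray(m1,*a);o2,d2=ray(m2,*b); s=np.linalg.lstsq(np.c_[d1,-d2],o2-o1,rcond=None)[0]
    P,Q=o1+s[0]*d1,o2+s[1]*d2; return (P+Q)/2,np.linalg.norm(P-Q)
E
python3 - <<'E'
from m import *
p1,d1,m1=load('top0');p2,d2,m2=load('scene0')
for n,a,b in (('A',(206,167),(408,302)),('B',(300,113),(278,279)),('C',(308,215),(351,215))):
    A,B=dot(p1,*a,4),dot(p2,*b,4)
    X,e=tri(m1,A,m2,B)
    D=d1[a[1]-2:a[1]+3,a[0]-2:a[0]+3]
    print(n,np.round(A,1),np.round(B,1),np.round(X,4),'gap',round(e,4),'depth',np.round(dep(m1,*A,np.median(D)),4),'r',round(np.hypot(*X[:2]),3))
# mark circle
hsv=cv2.cvtColor(p1,cv2.COLOR_RGB2GRAY)
c=hsv[150:215,395:455]; e=cv2.HoughCircles(c,cv2.HOUGH_GRADIENT,1,50,param1=80,param2=8,minRadius=9,maxRadius=16); print(e)
print('plate depth z',[np.round(dep(m1,u,v,d1[v,u]),4) for u,v in((425,181),(408,187),(442,175),(381,198),(480,160))])
for z in (.008,): print(onz(m1,425,181,z))
out=[cv2.resize(p1[95:235,190:330],None,fx=4,fy=4,interpolation=cv2.INTER_CUBIC)]
cv2.imwrite('pics/crop1.png',out[0][:,:,::-1])
E
```

```text
A [204.7 166.3] [409.7 301.3] [0.5514 0.3201 0.0358] gap 0.0014 depth [0.552  0.3199 0.0344] r 0.638
B [299.4 112. ] [277.4 277.6] [0.664  0.1395 0.0241] gap 0.001 depth [0.6648 0.1393 0.0225] r 0.679
C [308.  214.9] [350.8 213.2] [0.4615 0.1184 0.0155] gap 0.0012 depth [0.4619 0.118  0.0144] r 0.476
[[[28.5 32.5 11.8]]]
plate depth z [array([ 0.534 , -0.1129,  0.0086]), array([ 0.5213, -0.0792,  0.0093]), array([ 0.5467, -0.1468,  0.0076]), array([ 0.4962, -0.0198,  0.0554]), array([ 0.5714, -0.2045,  0.0542])]
[ 0.53404286 -0.11304881  0.008     ]
```

View pics/crop1.png

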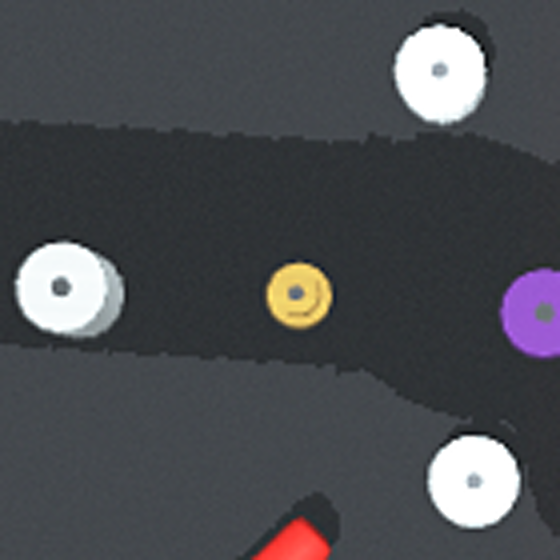

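A is the tallest, with its top at about 35 mm. B is about 23 mm and C about 15 mm. So A is spacer34 at (0.552, 0.320), C is spacer14 at (0.462, 0.118), and B stays where it is. The crop confirms three plain white discs with dots and one purple lookalike. I'll refine the mark and compute the first move.

```bash
cat >> m.py <<'E'
def go(x,y,z):
    o=ctrl.get_obs(); from scipy.spatial.transform import Rotation as Ro
    R=Ro.from_euler('xyz',o['tcp_rot'],degrees=True).as_matrix()
    print('t',o['clock'],'tcp',np.round(o['tcp_pos'],4),'rot',np.round(o['tcp_rot'],2),'w',round(o['gripper_width'],4),'F',np.round(o['ft_force'],1))
    print('tool delta cm',np.round(R.T@(np.array([x,y,z])-o['tcp_pos'])*100,2))
E
python3 - <<'E'
from m import *
p1,d1,m1=load('top0');p2,d2,m2=load('scene0')
P=[]
V,U=np.mgrid[135:230,355:495]
o,_=ray(m1,0,0)
pts=np.array([dep(m1,u,v,d1[v,u]) for u,v in zip(U.ravel(),V.ravel())])
for s in ((381,198),(480,160)):
    k=(abs(pts[:,2]-.056)<.004)&(np.hypot(U.ravel()-s[0],V.ravel()-s[1])<12); c=pts[k]; print(k.sum(),np.round(c.mean(0),4)); P.append(c.mean(0))
c=(P[0]+P[1])/2; d=P[0]-P[1]; print('mid',c.round(4),'len',np.linalg.norm(d),'ang',np.degrees(np.arctan2(d[1],d[0])))
# ring: dark contour pixels within radius
def ring(p,u,v,w):
    g=cv2.cvtColor(p,cv2.COLOR_RGB2GRAY)[v-w:v+w+1,u-w:u+w+1]
    b=cv2.adaptiveThreshold(g,255,cv2.ADAPTIVE_THRESH_MEAN_C,cv2.THRESH_BINARY_INV,9,8)
    q=cv2.findNonZero(b); e=cv2.fitEllipse(q); return (e[0][0]+u-w,e[0][1]+v-w),e[1]
a,b=ring(p1,425,181,16),ring(p2,250,177,15); print(a,b,tri(m1,a[0],m2,b[0]), onz(m1,*a[0],.008))
go(.5515,.320,.27)
E
```

```text
103 [ 0.4962 -0.0193  0.0558]
112 [ 0.5718 -0.2033  0.0557]
mid [ 0.534  -0.1113  0.0558] len 0.19900581747203458 ang 112.32725639453966
((424.3490352630615, 180.98756504058838), (23.257822036743164, 23.49836540222168)) ((249.92181301116943, 176.5140209197998), (16.31429672241211, 36.88070297241211)) (array([ 0.53313053, -0.11047205,  0.01060886]), np.float64(0.0018386314972524051)) [ 0.53404271 -0.11175744  0.008     ]
t 0.1 tcp [0.172  0.6267 0.4039] rot [-1.7992e+02  1.0000e-02  1.6465e+02] w 0.087 F [ 0.1 -0.3  0.6]
tool delta cm [-44.71 -19.51  13.43]
```

Call:
jog_arm([
  [0, 0, 0],
  [0, 0, 0],
  [0, 0, 0],
  [0, 0, 0],
  [0, 0, 0],
  [0, 0, 0],
  [0, 0, 0],
], yaw=[7.5, 7.5, 7.5, 7.5, 7.5, 7.5, 7.5], grip=1)

```text
clock: 0.8
tcp_pos: [0.1719, 0.6267, 0.4042]
tcp_rot: [-180.0, 0.1, 111.8]
ft_force: [-0.6, -0.0, -0.9]
gripper_width: 0.0866
gripper_force: 0.0
```

```bash
python3 -c "
from m import *
go(.5515,.320,.27)"
```

```text
t 0.8 tcp [0.1719 0.6267 0.4042] rot [-1.7997e+02  5.0000e-02  1.1185e+02] w 0.0866 F [-0.6 -0.  -0.9]
tool delta cm [-42.58  23.82  13.44]
```

Call:
jog_arm([
  [-3.5, 2, 0],
  [-3.5, 2, 0],
  [-3.5, 2, 0.5],
  [-3.5, 2, 1],
  [-3.5, 2, 1],
  [-3.5, 2, 1],
  [-3.5, 2, 1],
  [-3.5, 2, 1],
], yaw=[0, 0, 0, 0, 0, 0, 0, 0])

```text
clock: 1.6
tcp_pos: [0.4268, 0.4265, 0.3491]
tcp_rot: [-180.0, 0.0, 112.2]
ft_force: [0.5, 0.8, -0.1]
gripper_width: 0.0868
gripper_force: 0.0
```

Call:
jog_arm([
  [-3.5, 2, 1],
  [-3.5, 2, 1],
  [-3.5, 2, 2],
  [-3, 1.5, 1.5],
  [0, 0, 1],
  [0, 0, 0],
  [0, 0, 0],
], yaw=[0, 0, 0, 0, 0, 0, 0])

```text
clock: 2.3
tcp_pos: [0.5453, 0.3322, 0.2846]
tcp_rot: [-180.0, -0.0, 112.2]
ft_force: [-0.1, 0.4, -0.0]
gripper_width: 0.0872
gripper_force: 0.0
```

Run:
```python
from m import *
go(.5518,.320,.182)
p,d,m=shot('wrist','w1'); print(m['fx'],m['cx'],m['cy'])
```

```text
t 2.3 tcp [0.5453 0.3322 0.2846] rot [-1.7995e+02 -3.0000e-02  1.1224e+02] w 0.0872 F [-0.1  0.4 -0. ]
tool delta cm [-1.38  0.15 10.26]
309.70691628693146 315.48866369938753 192.06020973446044
```

View pics/w1.png

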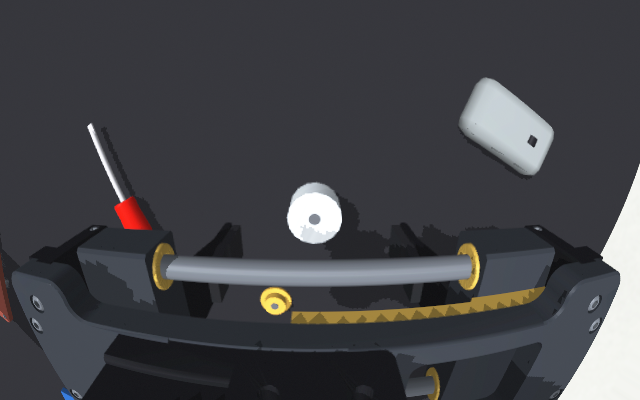

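The wrist view shows the tall disc ahead of and between the fingers, with its dot at (314,219) and clear space where the fingers will land. I'll check that dot against the first fix.

Run:
```python
from m import *
p,d,m=load('w1'); A=dot(p,314,219,6); print(A,onz(m,*A,.034,True),d[212,305],d[219,314])
p1,d1,m1=load('top0'); a=dot(p1,206,167,4)
o1,r1=ray(m1,*a);o2,r2=ray(m,*A,True); s=np.linalg.lstsq(np.c_[r1,-r2],o2-o1,rcond=None)[0]; print('tri',o1+s[0]*r1,o2+s[1]*r2)
```

```text
(np.float64(314.00856389986825), np.float64(218.84986824769433)) [0.5499071  0.32132101 0.034     ] 0.24382612 0.24558225
tri [0.55225787 0.32061251 0.03209095] [0.55021106 0.32054234 0.03182949]
```

Call:
jog_arm([
  [-1.4, 0.2, 0],
  [0, 0, 2],
  [0, 0, 2],
  [0, 0, 0],
  [0, 0, 0],
], yaw=[0, 0, 0, 0, 0])

```text
clock: 2.85
tcp_pos: [0.5534, 0.3187, 0.2455]
tcp_rot: [180.0, 0.0, 112.2]
ft_force: [0.6, -0.6, 0.5]
gripper_width: 0.0867
gripper_force: 0.0
```

```bash
python3 -c "
from m import *
go(.5515,.320,.190)"
```

```text
t 2.85 tcp [0.5534 0.3187 0.2455] rot [1.7999e+02 1.0000e-02 1.1217e+02] w 0.0867 F [ 0.6 -0.6  0.5]
tool delta cm [ 0.19 -0.13  5.55]
```

Call:
jog_arm([
  [0.2, -0.2, 1.5],
  [0, 0, 2],
  [0, 0, 1.5],
  [0, 0, 0.7],
  [0, 0, 0],
  [0, 0, 0],
], yaw=[0, 0, 0, 0, 0, 0])

```text
clock: 3.45
tcp_pos: [0.551, 0.32, 0.1882]
tcp_rot: [180.0, 0.0, 112.1]
ft_force: [0.4, -0.1, 0.6]
gripper_width: 0.0872
gripper_force: 0.0
```

Call:
jog_arm([
  [0, 0, 0],
  [0, 0, 0],
  [0, 0, 0],
  [0, 0, 0],
  [0, 0, 0],
  [0, 0, 0],
  [0, 0, 0],
  [0, 0, 0],
], yaw=[0, 0, 0, 0, 0, 0, 0, 0], grip=0, newtons=25)

```text
clock: 4.25
tcp_pos: [0.5506, 0.3199, 0.1878]
tcp_rot: [-180.0, 0.0, 112.2]
ft_force: [-0.7, 0.3, 0.6]
gripper_width: 0.0431
gripper_force: 25.0
```

Call:
jog_arm([
  [0, 0, -1],
  [0, 0, -2],
  [0, 0, -3],
  [0, 0, -3],
  [0, 0, -2],
  [0, 0, -1],
  [0, 0, 0],
], yaw=[0, 0, 0, 0, 0, 0, 0])

```text
clock: 4.95
tcp_pos: [0.551, 0.32, 0.3094]
tcp_rot: [179.9, -0.0, 112.2]
ft_force: [0.2, 0.6, -2.5]
gripper_width: 0.0432
gripper_force: 25.0
```

```bash
python3 -c "
from m import *
go(.534,-.1115,.30)"
```

```text
t 4.95 tcp [0.551  0.32   0.3094] rot [ 1.7986e+02 -4.0000e-02  1.1215e+02] w 0.0432 F [ 0.2  0.6 -2.5]
tool delta cm [-39.33 -17.85   0.86]
```

Call:
jog_arm([
  [-2, -0.9, 0],
  [-3, -1.4, 0],
  [-3.5, -1.6, 0],
  [-3.5, -1.6, 0],
  [-3.5, -1.6, 0],
  [-3.5, -1.6, 0],
  [-3.5, -1.6, 0],
  [-3.5, -1.6, 0],
], yaw=[0, 0, 0, 0, 0, 0, 0, 0])

```text
clock: 5.75
tcp_pos: [0.5377, 0.0328, 0.3065]
tcp_rot: [-179.9, -0.0, 112.2]
ft_force: [1.2, -0.1, -2.0]
gripper_width: 0.0436
gripper_force: 25.0
```

Call:
jog_arm([
  [-3.5, -1.6, 0],
  [-3.5, -1.6, 0],
  [-3, -1.3, 0],
  [-2, -0.9, 0],
  [-1.2, -0.5, 0],
  [0, 0, 0],
  [0, 0, 0],
], yaw=[0, 0, 0, 0, 0, 0, 0])

```text
clock: 6.45
tcp_pos: [0.5337, -0.1091, 0.3071]
tcp_rot: [-180.0, -0.0, 112.2]
ft_force: [0.1, -0.1, -1.1]
gripper_width: 0.0437
gripper_force: 25.0
```

```bash
python3 -c "
from m import *
go(.534,-.1115,.196)
shot('wrist','w2')"
```

```text
t 6.45 tcp [ 0.5337 -0.1091  0.3071] rot [-1.7995e+02 -4.0000e-02  1.1220e+02] w 0.0437 F [ 0.1 -0.1 -1.1]
tool delta cm [-0.24 -0.05 11.11]
```

View pics/w2.png

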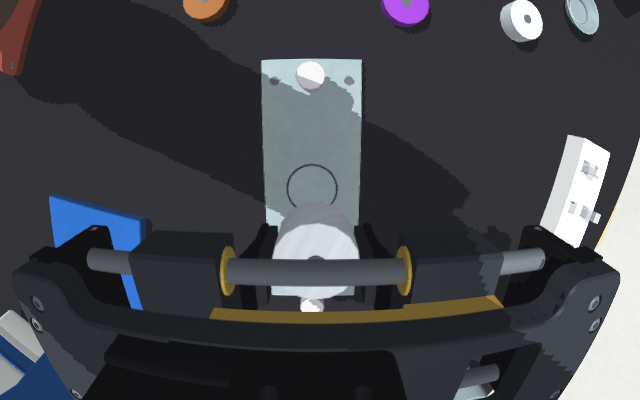

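The wrist view shows the disc held level between the pads. The mark ring is at (312,188), the far post at (310,75) and the near post at (313,305). I'll check the ring position, then lower.

```bash
python3 -c "
from m import *
p,d,m=load('w2'); print(onz(m,312,188,.008,True),onz(m,310,73,.056,True))
l,r=onz(m,287,188,.008,True),onz(m,338,188,.008,True); print(l,r,np.linalg.norm(l-r))"
```

```text
[ 0.53178611 -0.10963698  0.008     ] [ 0.49341173 -0.01743574  0.056     ]
[ 0.5102338  -0.11842634  0.008     ] [ 0.55415228 -0.10049625  0.008     ] 0.047437554479753063
```

Call:
jog_arm([
  [-0.2, 0, 2],
  [0, 0, 3],
  [0, 0, 2.5],
  [0, 0, 1.5],
  [0, 0, 0],
  [0, 0, 0],
], yaw=[0, 0, 0, 0, 0, 0])

```text
clock: 7.1
tcp_pos: [0.5348, -0.1116, 0.2183]
tcp_rot: [180.0, 0.0, 112.2]
ft_force: [0.0, 0.0, -1.6]
gripper_width: 0.0435
gripper_force: 25.0
```

Call:
jog_arm([
  [0, 0, 1],
  [0, 0, 0.6],
  [0, 0, 0.3],
  [0, 0, 0.2],
  [0, 0, 0],
  [0, 0, 0],
], yaw=[0, 0, 0, 0, 0, 0])

```text
clock: 7.7
tcp_pos: [0.5344, -0.1122, 0.1969]
tcp_rot: [180.0, 0.0, 112.1]
ft_force: [-0.5, 0.5, -0.5]
gripper_width: 0.0434
gripper_force: 25.0
```

Call:
jog_arm([
  [0, 0, 0.1],
  [0, 0, 0],
  [0, 0, 0],
], yaw=[0, 0, 0])

```text
clock: 8.0
tcp_pos: [0.5344, -0.1121, 0.1958]
tcp_rot: [180.0, 0.0, 112.2]
ft_force: [0.0, -0.9, -2.1]
gripper_width: 0.0432
gripper_force: 25.0
```

Call:
jog_arm([
  [0, 0, 0],
  [0, 0, 0],
  [0, 0, 0],
  [0, 0, 0],
  [0, 0, 0],
  [0, 0, 0],
], yaw=[0, 0, 0, 0, 0, 0], grip=1)

```text
clock: 8.6
tcp_pos: [0.5344, -0.1121, 0.1958]
tcp_rot: [-180.0, 0.0, 112.2]
ft_force: [0.2, 0.1, 1.0]
gripper_width: 0.0823
gripper_force: 0.0
```

Call:
jog_arm([
  [0, 0, -1],
  [0, 0, -2],
  [0, 0, -3],
  [0, 0, -3],
  [0, 0, -1],
  [0, 0, 0],
], yaw=[0, 0, 0, 0, 0, 0])

```text
clock: 9.2
tcp_pos: [0.5349, -0.1123, 0.2976]
tcp_rot: [179.8, 0.1, 112.2]
ft_force: [0.2, 0.3, -1.0]
gripper_width: 0.0872
gripper_force: 0.0
```

```bash
python3 -c "
from m import *
go(.4617,.1182,.27)"
```

```text
t 9.2 tcp [ 0.5349 -0.1123  0.2976] rot [1.7981e+02 5.0000e-02 1.1216e+02] w 0.0872 F [ 0.2  0.3 -1. ]
tool delta cm [24.11  1.9   2.75]
```

Call:
jog_arm([
  [2, 0, 0],
  [3.5, 0.3, 0],
  [4, 0.4, 0],
  [4, 0.4, 0],
  [4, 0.4, 0.5],
  [3.5, 0.4, 1],
  [2, 0, 1],
  [1.1, 0, 0.3],
], yaw=[0, 0, 0, 0, 0, 0, 0, 0])

```text
clock: 10.0
tcp_pos: [0.4595, 0.1199, 0.2658]
tcp_rot: [-179.8, -0.0, 112.3]
ft_force: [0.0, -1.2, -0.7]
gripper_width: 0.0868
gripper_force: 0.0
```

Call:
jog_arm([
  [0, 0, 0],
  [0, 0, 0],
], yaw=[0, 0])

```text
clock: 10.2
tcp_pos: [0.4614, 0.1173, 0.2677]
tcp_rot: [-180.0, 0.0, 112.1]
ft_force: [0.1, 0.5, 0.9]
gripper_width: 0.0869
gripper_force: 0.0
```

Run:
```python
from m import *
go(.4617,.1182,.170+.0165)
p,d,m=shot('wrist','w3'); q,e,mt=shot('top','top1')
R,t=m['R'],m['t']; c=np.array(R)@np.array([.4617,.1182,.014])+t; th=np.arctan2(np.hypot(c[0],c[1]),c[2]); uv=np.array([m['cx'],m['cy']])+m['fx']*th*c[:2]/np.hypot(c[0],c[1]); print('pred',uv)
A=dot(p,*np.round(uv).astype(int),8); print(A,onz(m,*A,.014,True))
x=q[110:240,290:500]; cv2.imwrite('pics/c2.png',np.hstack([cv2.resize(x,None,fx=2,fy=2),cv2.resize(p[120:300,200:440],(347,260))])[:,:,::-1])
for v in range(176,187,3): print([round(dep(mt,u,v,e[v,u])[2],3) for u in range(412,440,3)])
```

```text
t 10.2 tcp [0.4614 0.1173 0.2677] rot [-1.7997e+02  3.0000e-02  1.1210e+02] w 0.0869 F [0.1 0.5 0.9]
tool delta cm [0.08 0.06 8.12]
pred [314.46140039 202.25152457]
(np.float64(313.1065507101295), np.float64(200.38734905837453)) [0.46013711 0.11922619 0.014     ]
[np.float64(0.008), np.float64(0.02), np.float64(0.041), np.float64(0.04), np.float64(0.043), np.float64(0.041), np.float64(0.044), np.float64(0.04), np.float64(0.044), np.float64(0.041)]
[np.float64(0.008), np.float64(0.024), np.float64(0.041), np.float64(0.041), np.float64(0.041), np.float64(0.041), np.float64(0.042), np.float64(0.042), np.float64(0.043), np.float64(0.04)]
[np.float64(0.005), np.float64(0.018), np.float64(0.041), np.float64(0.042), np.float64(0.041), np.float64(0.042), np.float64(0.04), np.float64(0.044), np.float64(0.046), np.float64(0.042)]
[np.float64(0.007), np.float64(0.009), np.float64(0.028), np.float64(0.041), np.float64(0.041), np.float64(0.042), np.float64(0.043), np.float64(0.043), np.float64(0.042), np.float64(0.006)]
```

View pics/c2.png

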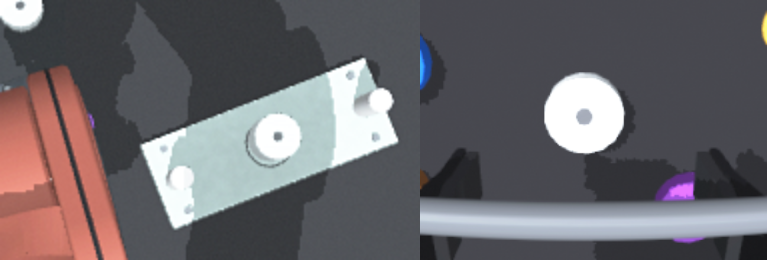

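The 34 mm disc stands flat on the mark: its dot is at about top pixel (429,178), with its top at 0.042 m. The wrist crop shows the 14 mm disc at (313,200), centred between the open fingers, with purple clear to the side. I'll descend on spacer14.

Call:
jog_arm([
  [0.1, 0, 2],
  [0, 0, 2.5],
  [0, 0, 2],
  [0, 0, 1],
  [0, 0, 0.4],
  [0, 0, 0],
  [0, 0, 0],
], yaw=[0, 0, 0, 0, 0, 0, 0])

```text
clock: 11.0
tcp_pos: [0.4612, 0.1191, 0.1896]
tcp_rot: [179.9, -0.0, 112.1]
ft_force: [0.2, 0.3, 0.2]
gripper_width: 0.0868
gripper_force: 0.0
```

Run:
```python
from m import *
go(.4615,.1185,.1855)
p,d,m=load('top1'); A=dot(p,429,178,4); print(A,onz(m,*A,.042))
```

```text
t 11.0 tcp [0.4612 0.1191 0.1896] rot [179.93  -0.   112.13] w 0.0868 F [0.2 0.3 0.2]
tool delta cm [-0.07 -0.    0.41]
(np.float64(428.450425489808), np.float64(177.7498515733228)) [ 0.53728847 -0.11134614  0.042     ]
```

Call:
jog_arm([
  [0, 0, 0.3],
  [0, 0, 0.1],
  [0, 0, 0],
  [0, 0, 0],
], yaw=[0, 0, 0, 0])

```text
clock: 11.4
tcp_pos: [0.4608, 0.1192, 0.1849]
tcp_rot: [180.0, -0.0, 112.2]
ft_force: [-0.8, -0.8, 0.3]
gripper_width: 0.0872
gripper_force: 0.0
```

Call:
jog_arm([
  [0, 0, 0],
  [0, 0, 0],
  [0, 0, 0],
  [0, 0, 0],
  [0, 0, 0],
  [0, 0, 0],
  [0, 0, 0],
  [0, 0, 0],
], yaw=[0, 0, 0, 0, 0, 0, 0, 0], grip=0, newtons=25)

```text
clock: 12.2
tcp_pos: [0.4607, 0.1192, 0.1848]
tcp_rot: [-180.0, 0.0, 112.2]
ft_force: [-0.1, -0.3, 0.2]
gripper_width: 0.0433
gripper_force: 25.0
```

Call:
jog_arm([
  [0, 0, -1],
  [0, 0, -2],
  [0, 0, -3],
  [0, 0, -3],
  [0, 0, -2],
  [0, 0, -1],
  [0, 0, 0],
], yaw=[0, 0, 0, 0, 0, 0, 0])

```text
clock: 12.9
tcp_pos: [0.4611, 0.1193, 0.3061]
tcp_rot: [179.9, -0.0, 112.2]
ft_force: [0.1, 0.3, -1.3]
gripper_width: 0.043
gripper_force: 25.0
```

```bash
python3 -c "
from m import *
go(.535,-.1115,.30)"
```

```text
t 12.9 tcp [0.4611 0.1193 0.3061] rot [ 1.7985e+02 -3.0000e-02  1.1215e+02] w 0.043 F [ 0.1  0.3 -1.3]
tool delta cm [-24.16  -1.86   0.6 ]
```

Call:
jog_arm([
  [-2, 0, 0],
  [-3.5, -0.3, 0],
  [-4, -0.4, 0],
  [-4, -0.4, 0],
  [-4, -0.4, 0],
  [-3.5, -0.4, 0],
  [-2, 0, 0],
  [-1.2, 0, 0],
], yaw=[0, 0, 0, 0, 0, 0, 0, 0])

```text
clock: 13.7
tcp_pos: [0.5342, -0.114, 0.3035]
tcp_rot: [-179.9, 0.0, 112.0]
ft_force: [-0.2, 0.5, -0.3]
gripper_width: 0.0433
gripper_force: 25.0
```

Call:
jog_arm([
  [0, 0, 1],
  [0, 0, 2],
  [0, 0, 2],
  [0, 0, 1],
  [0, 0, 0],
  [0, 0, 0],
], yaw=[0, 0, 0, 0, 0, 0])

```text
clock: 14.3
tcp_pos: [0.5344, -0.1115, 0.2449]
tcp_rot: [-180.0, -0.0, 112.2]
ft_force: [1.4, -0.4, -0.4]
gripper_width: 0.0429
gripper_force: 25.0
```

```bash
python3 -c "
from m import *
go(.535,-.1115,.2270)
shot('scene','s2');p,d,m=shot('wrist','w4')
q=load('s2')[0][100:240,170:330]
cv2.imwrite('pics/c3.png',np.hstack([cv2.resize(q,(343,300)),cv2.resize(p[150:350,200:440],(360,300))])[:,:,::-1])"
```

```text
t 14.3 tcp [ 0.5344 -0.1115  0.2449] rot [-1.7999e+02 -1.0000e-02  1.1219e+02] w 0.0429 F [ 1.4 -0.4 -0.4]
tool delta cm [-0.02  0.05  1.79]
```

View pics/c3.png

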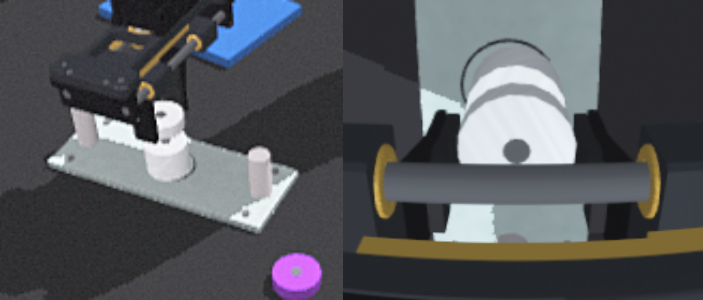

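The scene crop shows spacer14 held level, just above spacer34. The wrist crop shows the two aligned, with the dot at crop (516,152). Next I lower the last 18 mm and release.

Call:
jog_arm([
  [0, 0, 0.8],
  [0, 0, 0.5],
  [0, 0, 0.2],
  [0, 0, 0.2],
  [0, 0, 0.1],
  [0, 0, 0],
  [0, 0, 0],
], yaw=[0, 0, 0, 0, 0, 0, 0])

```text
clock: 15.1
tcp_pos: [0.5345, -0.1122, 0.2268]
tcp_rot: [180.0, 0.0, 112.1]
ft_force: [-0.2, 1.2, 0.0]
gripper_width: 0.0433
gripper_force: 25.0
```

Call:
jog_arm([
  [0, 0, 0],
  [0, 0, 0],
  [0, 0, 0],
  [0, 0, 0],
  [0, 0, 0],
  [0, 0, 0],
  [0, 0, 0],
], yaw=[0, 0, 0, 0, 0, 0, 0], grip=1)

```text
clock: 15.8
tcp_pos: [0.5344, -0.1121, 0.2268]
tcp_rot: [-180.0, 0.0, 112.2]
ft_force: [0.2, 0.1, -0.9]
gripper_width: 0.0852
gripper_force: 0.0
```

Call:
jog_arm([
  [0, 0, -1],
  [0, 0, -2],
  [0, 0, -3],
  [0, 0, -3],
  [0, 0, -1],
  [0, 0, 0],
], yaw=[0, 0, 0, 0, 0, 0])

```text
clock: 16.4
tcp_pos: [0.5349, -0.1123, 0.3286]
tcp_rot: [179.8, 0.1, 112.2]
ft_force: [-0.1, -0.2, -0.5]
gripper_width: 0.0868
gripper_force: 0.0
```

Call:
jog_arm([
  [2, 0, 0],
  [4, 0, 0],
  [4, 0, 0],
  [4, 0, 0],
  [4, 0, 0],
  [2, 0, 0],
  [0, 0, 0],
  [0, 0, 0],
], yaw=[0, 0, 0, 0, 0, 0, 0, 0])

```text
clock: 17.2
tcp_pos: [0.4587, 0.073, 0.326]
tcp_rot: [-179.9, 0.0, 112.2]
ft_force: [-0.5, -0.8, 0.4]
gripper_width: 0.0868
gripper_force: 0.0
```

Run:
```python
from m import *
p,d,m=shot('top','top2'); q,e,ms=shot('scene','s3')
A=dot(p,429,177,5); print(A,onz(m,*A,.056))
for v in range(172,184,4): print([round(dep(m,u,v,d[v,u])[2],3) for u in range(414,444,4)])
B=dot(p,300,112,4); print('22:',B,onz(m,*B,.022))
cv2.imwrite('pics/c4.png',np.hstack([cv2.resize(p[110:240,290:500],(420,260)),cv2.resize(q[100:240,170:330],(297,260))])[:,:,::-1])
```

```text
(np.float64(430.82736650485435), np.float64(176.72936893203882)) [ 0.53790038 -0.11226757  0.056     ]
[np.float64(0.006), np.float64(0.035), np.float64(0.057), np.float64(0.055), np.float64(0.057), np.float64(0.058), np.float64(0.056), np.float64(0.008)]
[np.float64(0.01), np.float64(0.041), np.float64(0.054), np.float64(0.055), np.float64(0.056), np.float64(0.059), np.float64(0.056), np.float64(0.054)]
[np.float64(0.014), np.float64(0.043), np.float64(0.056), np.float64(0.057), np.float64(0.054), np.float64(0.057), np.float64(0.057), np.float64(0.057)]
22: (np.float64(299.13157894736844), np.float64(112.10526315789474)) [0.66476444 0.13979636 0.022     ]
```

View pics/c4.png

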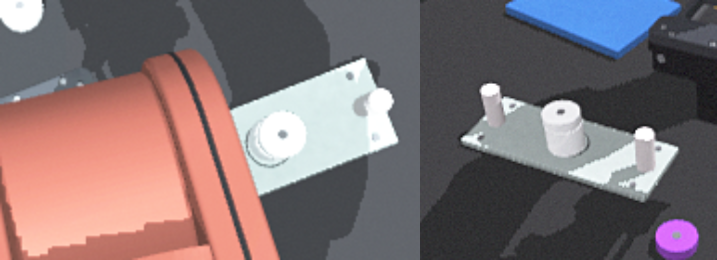

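The two discs are stacked flat and centred about 4 mm from the mark. Their top is at 0.056 m, level with the posts; the stack dot is at top pixel (431,177). Spacer22 has not moved and the arm is clear of everything.

```bash
python3 -c "
from plant import ctrl
print(ctrl.close_job())"
```

```text
the job is handed in; nothing more can be done
None
```

I stacked spacer34 and spacer14 flat on the stand mark, about 4 mm off centre with their top level with the posts, left spacer22 where it lay, and handed the job in at about 17 s; no verdict came back.

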